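# Find the thread hand of a canister cap and hold it off

### The arm

A 6-joint arm with a two-finger parallel gripper is mounted at the origin on the work surface. World frame = base frame: x ahead of the robot, y to its left, z up, the work surface at z = 0. Lengths are in mm, angles in rad, forces in N, time in s.
With the tool pointing down it reaches from about 350 to 875 mm from the base axis. Payload 4.2 kg.
Tool frame: the origin (TCP) lies at the very end of the fingers, on their centre line; the grasp point (between the pads) lies 19 mm behind it; z points along the fingers, y is the direction in which the jaws open and shut (so a half turn about z gives the same grasp; the last joint's range is limited). The gripper opens to 85 mm and grips with 20 to 120 N. Pads are 22 mm wide; open, the fingers measure 114 mm over their backs; the gripper's body (76 mm by 85 mm) begins 54 mm behind the grasp point. The pads swing forward as they close: fully open they stand 13 mm farther back than shut.
Start: joints at [0.259, 0.385, 0.008, 0, -1.194, -0.259], TCP at [624.979, 0.025, 231.312] pointing down, gripper open.
Joint ranges: [-3.14, 3.14], [-1.21, 2.06], [-1.07, 1.41], [-3.16, 2.05], [-2.99, -0.16], [-3.1, 3.1]. Speed limits (rad/s): [2.79, 2.79, 3.14, 3.14, 3.14, 3.14].

### API

Orientations are given as a unit quaternion [x, y, z, w].
In Python, from bench import arm, optics, job gives the robot as it stands.
- The arm moves only by the tool send_rows, never from a script. Its argument "steps" is a list that holds one entry, the list of rows, each a list of 5 numbers: the shift along the tool's x, y, z in cm, then the turn about the tool's z in rad, then the opening, from 0 (shut) to 1 (fully open). A call has 1 to 10 rows; each row shifts and turns the pose as measured when the row begins, along the tool's axes as they then stand; what a row does not reach is not made up. A row lasts 1/12 s, in which the tool goes at most 41.7 mm and 7.16 degrees, less where a joint would pass 70% of its speed; a pose out of reach is approached as far as the arm can. A call with a gripper value outside its range is refused whole. The fingers move at their own pace and stop on an object; the grip force is fixed at half the most. Time passes only in rows, so rows that do not move let the fingers close. It gives the time, the measured TCP pose, the force and the opening at its end, in the units of the state.
- arm.read_state(): the state, without advancing time (a new reading comes with each control period).
- optics.get_image(name): name is "scene" or "side" or "wrist"; returns (picture, depth): 480x640x3 uint8, blue, green, red; 480x640 float32, mm along the optical axis (not along the pixel's ray), 0 where there is no reading.
- optics.get_calibration(name): a dict with "K" (3x3 intrinsics, pixels), "rvec" (rotation vector, rad) and "tvec" (3), from world to camera coordinates, as OpenCV has them; the wrist camera has in their place "hand_eye" (4x4, takes a point from camera to tool coordinates, whose origin is the TCP and whose axes are the flange's). Camera axes: x right, y down, z forward; pixel columns grow to the right and rows downward; lengths in mm; the calibration is good to about 2 mm. A picture is of the moment at which its call begins: read the wrist's pose just before it. get_calibration takes no time and is no camera call.
- job.job_done(): hands the job in, once; it reports no verdict.
The state is a dict: "clock": time; "joints": joint angles; "joint_vel": joint speeds; "joint_efforts": joint torques, N m; "position": TCP position; "ee_rot": TCP orientation; "contact_force": force on the tool from outside, world axes, zero at the start; "wrist_torque": the same for the moment, N m; "gripper_width": finger opening in mm.
Only numpy, scipy, OpenCV 4.12 (cv2) and the standard library are available. Lean on these libraries where they do the work, as an engineer would, in place of code of your own. Each camera call takes 0.05 s, during which the arm holds its last target. There are 200 camera calls.

### The job

Two identical gas canisters stand on the storeroom bench; take the protective cap off the one on the black rubber mat. Nobody noted whether its quick thread is right- or left-handed, so try it both ways, about a quarter turn, until it comes free, then lift it straight up and finish still holding it in the gripper, upright and still, some 6 to 10 cm above where it sat, right over the bare neck. Leave the other canister's cap and everything else on the bench alone.

Things in the scene. Friction and masses are not known exactly. Their poses are not given: they have to be found in the camera images.
- can_a_seat (a point): Where the middle of the seated cap of canister a is: on the canister's upright axis, 164 mm above the bench, z up. Grey steel gas canister, 100 mm across, 120 mm round foot bolted down (it cannot move or turn), shoulder up to 128 mm above the bench. Canister b looks the same. One stands on the mat (y below 0.2 m), the other off it to the left (y above 0.3 m); which is which changes.
- can_a: The same canister; origin under its centre. Its thread is right- or left-handed, not to be seen from outside. The cap starts more or less tightened: turned 40 to 60 degrees its loosening way it is free to lift straight off, and still is at 110 degrees; the wrong way it stops hard within 25 degrees. It turns almost without resistance; while locked it lifts only 2 mm.
- cap_a_center (a point): Centre, half-way up, of the protective cap of canister a; z up. A loose knurled round aluminium cap, 46 mm across, 44 mm high, about 90 g, open below, over a neck 37 mm across inside it that ends 166 mm above the bench. Its lower edge sits 142 mm above the bench, 14 mm over the shoulder. Raised by 20 mm it is past the thread, by 24 mm off the neck.
- can_b_seat (a point): Where the middle of the seated cap of canister b is: on the canister's upright axis, 164 mm above the bench, z up. Grey steel gas canister, 100 mm across, 120 mm round foot bolted down (it cannot move or turn), shoulder up to 128 mm above the bench. Canister a looks the same. One stands on the mat (y below 0.2 m), the other off it to the left (y above 0.3 m); which is which changes.
- can_b: The same canister; origin under its centre. Its thread is right- or left-handed, not to be seen from outside. The cap starts more or less tightened: turned 40 to 60 degrees its loosening way it is free to lift straight off, and still is at 110 degrees; the wrong way it stops hard within 25 degrees. It turns almost without resistance; while locked it lifts only 2 mm.
- cap_b_center (a point): Centre, half-way up, of the protective cap of canister b; z up. A loose knurled round aluminium cap, 46 mm across, 44 mm high, about 90 g, open below, over a neck 37 mm across inside it that ends 166 mm above the bench. Its lower edge sits 142 mm above the bench, 14 mm over the shoulder. Raised by 20 mm it is past the thread, by 24 mm off the neck.
- mat: Black rubber mat, 400 mm along x by 440 mm along y, 2 mm thin, lying fixed in front of the robot; origin at its centre.
- tape_roll: Bystander, leave alone: roll of paper tape lying flat, ring 100 mm across and 40 mm high; origin at its underside.
- wrench: Bystander, leave alone: steel wrench lying flat, about 180 mm long; origin at its underside.
- screwdriver: Bystander, leave alone: screwdriver with black handle, lying flat; origin at its underside.
- tin: Bystander, leave alone: plain steel tin, 70 mm across, 110 mm high; origin at its underside.
- jar: Bystander, leave alone: glass jar, 66 mm across, 85 mm high; origin at its underside.
- carton: Bystander, leave alone: small cardboard carton 110 x 90 x 60 mm; origin at its underside.
- hammer: Bystander, leave alone: hammer lying flat; origin at its underside.

How it is judged:
By the outcome, as a careful person would: the job done as asked, in the order asked, and still so for the second after the job is handed in, while the arm keeps its last pose, push and grip.
It also fails if it takes over 38 s, if anything falls off the work surface, if the arm or the gripper's body presses on something with over 40 N, if the wrist force passes 120 N, or if a joint passes its speed limit or range.

## Working session

There is one attempt and no reset: what is moved stays moved. The work goes in short steps, Python scripts to look and compute and a tool call to move; the robot and the scene stay as the last step left them, time stands still between calls to the robot, and variables do not carry over. Pictures are saved under pics/ and viewed, about 8 in all and at most 12, crops included, and the job is handed in when it is done.

Besides the shell and the picture viewer there is one more tool, called as name(argument=value, ...), one argument or row to a line, values as JSON. send_rows: Moves the arm, as the interface text tells. Its arguments: {"type":"object","properties":{"steps":{"type":"array","items":{"type":"array","items":{"type":"array","items":{"type":"number"}}}}},"required":["steps"]}

```bash
mkdir -p pics
python3 - <<'E'
from bench import arm,optics,job
import cv2,numpy as np
s=arm.read_state();print(s)
for n in("scene","side"):
    c=optics.get_calibration(n);print(n,c)
    p,d=optics.get_image(n);cv2.imwrite(f"pics/{n}0.png",p);np.save(f"{n}0.npy",d)
print(optics.get_calibration("wrist"))
E
```

```text
{'clock': 0.0, 'joints': array([ 2.58601447e-01,  3.85531276e-01,  6.61167534e-03, -4.89453120e-04,
       -1.19400218e+00, -2.58591528e-01]), 'joint_vel': array([ 8.02066071e-04,  1.74897413e-03, -1.83596541e-03,  1.14706920e-03,
        3.02656760e-05,  5.41154819e-04]), 'joint_efforts': array([-9.55001960e-04, -3.92286408e+01,  1.88399577e+01,  4.18616563e+00,
       -4.72148502e-03,  8.27910434e-07]), 'position': array([6.24407954e+02, 1.50765525e-02, 2.30232727e+02]), 'ee_rot': array([-0.70704603,  0.7071667 ,  0.00073093, -0.00080428]), 'contact_force': array([0.43532329, 0.16078658, 0.46990668]), 'wrist_torque': array([-0.01732935,  0.03069322, -0.02510703]), 'gripper_width': 85.40303693949843}
scene {'K': array([[457.65254633,   0.        , 314.85086845],
       [  0.        , 457.65254633, 244.04174682],
       [  0.        ,   0.        ,   1.        ]]), 'rvec': array([ 1.68610044,  1.96019009, -0.71591053]), 'tvec': array([  12.3231932 , -389.9266265 , 1510.64192732])}
side {'K': array([[526.24602286,   0.        , 311.89454689],
       [  0.        , 526.24602286, 239.91230323],
       [  0.        ,   0.        ,   1.        ]]), 'rvec': array([ 2.11135645, -0.04908629,  0.02202887]), 'tvec': array([-572.49207874,  154.45422804, 1347.97566443])}
{'K': array([[374.52388856,   0.        , 311.42871272],
       [  0.        , 374.52388856, 240.30945178],
       [  0.        ,   0.        ,   1.        ]]), 'hand_eye': array([[ 4.77521027e-04, -9.49984895e-01, -3.12295487e-01,
         7.94877227e+01],
       [ 9.99999001e-01,  3.81428231e-05,  1.41303817e-03,
        -5.07301950e-01],
       [-1.33045309e-03, -3.12295849e-01,  9.49983964e-01,
        -1.42312274e+02],
       [ 0.00000000e+00,  0.00000000e+00,  0.00000000e+00,
         1.00000000e+00]])}
```

View pics/scene0.png

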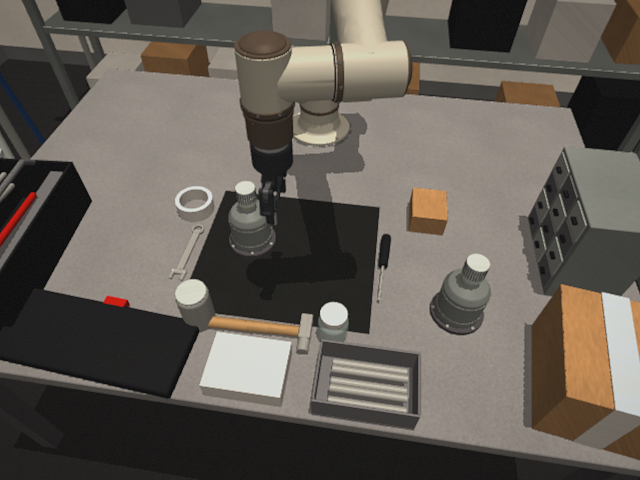

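View pics/side0.png

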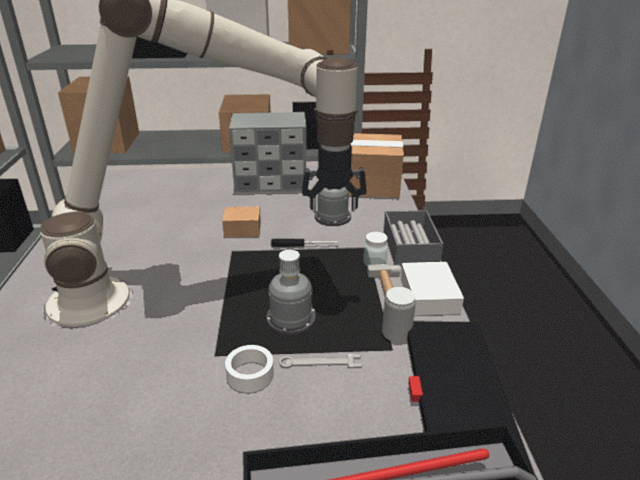

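Scene: the mat canister has its cap top near (245,187), partly beside the gripper. The other canister's cap is near (478,263), off the mat. In the side view the mat canister's cap top is near (289,254).

```bash
cat > h.py <<'E'
import numpy as np,cv2
from scipy.optimize import least_squares
from bench import arm,optics,job
from scipy.spatial.transform import Rotation as R
def cam(n,s=None):
    c=optics.get_calibration(n);K=c["K"]
    if n=="wrist":
        T=np.eye(4);T[:3,:3]=R.from_quat(s["ee_rot"]).as_matrix();T[:3,3]=s["position"]
        M=T@c["hand_eye"];return K,M[:3,:3],M[:3,3]
    r=cv2.Rodrigues(c["rvec"])[0];return K,r.T,-r.T@c["tvec"]
def cloud(d,C):
    K,r,t=C;v,u=np.mgrid[:480,:640]
    p=np.stack([(u-K[0,2])/K[0,0]*d,(v-K[1,2])/K[1,1]*d,d],-1)@r.T+t
    p[d<=0]=np.nan;return p
def ray(u,v,C):
    K,r,t=C;w=r@np.linalg.solve(K,[u,v,1.]);return t,w/np.linalg.norm(w)
def tri(rays):
    A=sum(np.eye(3)-np.outer(w,w) for _,w in rays);b=sum((np.eye(3)-np.outer(w,w))@t for t,w in rays)
    return np.linalg.solve(A,b)
def circ(q,r0=None):
    f=lambda p:np.hypot(q[:,0]-p[0],q[:,1]-p[1])-(r0 or p[2])
    return least_squares(f,[*q[:,:2].mean(0),23],loss="soft_l1").x
E
python3 - <<'E'
from h import *
for n,(u,v) in {"scene":(245,190),"side":(289,262)}.items():
    C=cam(n);d=np.load(n+"0.npy");P=cloud(d,C)[v-25:v+25,u-18:u+18].reshape(-1,3)
    top=P[(P[:,2]>178)&(P[:,2]<196)];wall=P[(P[:,2]>148)&(P[:,2]<178)]
    print(n,"top",len(top),np.nanmedian(top,0),top.min(0),top.max(0),"wall",len(wall),wall.mean(0),circ(wall,23))
    i=cv2.imread(f"pics/{n}0.png")[v-30:v+50,u-40:u+40];cv2.imwrite(f"pics/{n}c.png",cv2.resize(i,(400,400),interpolation=2))
cv2.imwrite("pics/c.png",np.hstack([cv2.imread(f"pics/{n}c.png") for n in("scene","side")]))
C1,C2=cam("scene"),cam("side")
print(tri([ray(245,186,C1),ray(289,254,C2)]))
E
```

```text
scene top 243 [522.44656988 -98.39102306 183.42434736] [ 496.03804942 -121.73773332  178.26309692] [543.21838032 -76.2543696  186.9145245 ] wall 189 [536.00247521 -93.20433588 163.82702779] [519.12467536 -99.29230903  23.        ]
side top 240 [ 515.64403525 -106.82864289  186.3604897 ] [ 492.86868582 -124.56245658  178.06702132] [538.16942536 -77.27774405 190.71542908] wall 217 [ 516.21212895 -117.08341991  162.84968889] [516.37563856 -98.86071146  23.        ]
[517.58833227 -97.81425111 186.22406616]
```

View pics/c.png

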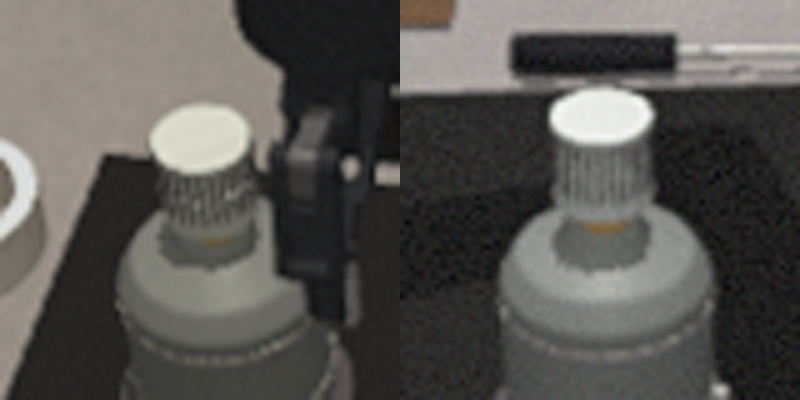

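send_rows(
  steps=[
    [[1.9, 2.1, 0, 0, 1], [1.9, 2.1, 0, 0, 1], [1.9, 2.1, 0, 0, 1], [1.9, 2.1, 0, 0, 1], [1.9, 2.1, 0, 0, 1], [0, 0, 0, 0, 1], [0, 0, 0, 0, 1]],
  ],
)

```text
clock: 0.68
position: [513.0, -97.5, 225.3]
ee_rot: [0.708, -0.707, -0.004, 0.004]
contact_force: [-0.1, 0.3, -0.1]
gripper_width: 85.0
```

```bash
cat > w.py <<'E'
from h import *
import sys
s=arm.read_state();p,d=optics.get_image("wrist");C=cam("wrist",s)
cv2.imwrite(f"pics/{sys.argv[1]}.png",p);np.save("w.npy",d)
P=cloud(d,C).reshape(-1,3)
print(s["clock"],s["position"],R.from_quat(s["ee_rot"]).as_matrix().round(3).tolist(),s["contact_force"],s["wrist_torque"],s["gripper_width"],s["joints"])
m=(np.hypot(P[:,0]-517.5,P[:,1]+98.5)<40)
t=P[m&(P[:,2]>182)&(P[:,2]<192)];print("top",len(t),np.median(t,0),(np.percentile(t,1,0)+np.percentile(t,99,0))/2,np.ptp(t,0))
w=P[m&(P[:,2]>148)&(P[:,2]<180)];print("wall",len(w),circ(w,23) if len(w) else 0)
E
python3 w.py w1
```

```text
0.6833 [512.98661525 -97.51278241 225.31838162] [[0.001, -1.0, -0.011], [-1.0, -0.001, 0.0], [-0.0, 0.011, -1.0]] [-0.14517526  0.26750228 -0.08332665] [ 0.05801598 -0.04590534  0.00472431] 84.99606538332806 [ 0.12232377  0.22023569 -0.24340128 -0.00157459 -1.11828424 -0.12036924]
top 5464 [517.22939631 -99.69138259 185.75632401] [517.27067616 -98.73750374 184.96390602] [45.90152341 45.93494318  6.025605  ]
wall 1050 [517.23844418 -97.98951686  23.        ]
```

View pics/w1.png

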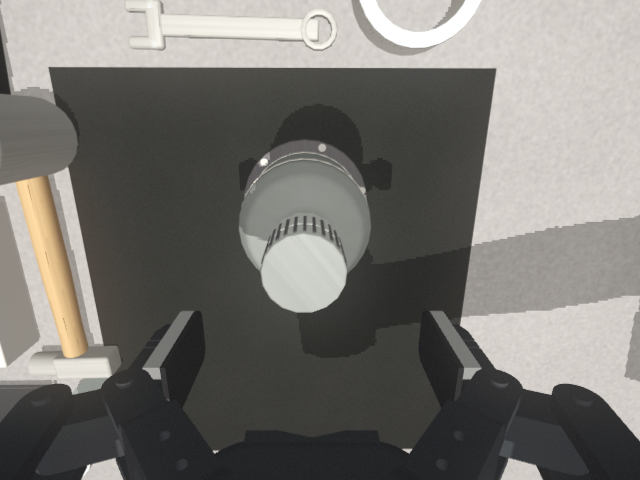

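The wrist view agrees with the fixed cameras: cap centre (517.3, -98.5), top 186 mm. In the image the cap is at about (304,272), between the open fingers, with nothing in the way. I'll centre and descend.

send_rows(
  steps=[
    [[0.1, -0.5, 0.5, 0, 1], [0, 0, 1.5, 0, 1], [0, 0, 1.5, 0, 1], [0, 0, 1.5, 0, 1], [0, 0, 1.0, 0, 1], [0, 0, 0.6, 0, 1], [0, 0, 0, 0, 1]],
  ],
)

```text
clock: 1.32
position: [525.1, -94.5, 153.8]
ee_rot: [0.71, -0.705, -0.003, 0.003]
contact_force: [0.6, 0.1, 0.1]
gripper_width: 85.3
```

```bash
python3 w.py w2
```

```text
1.3167 [525.0529446  -94.50627726 153.82700474] [[0.007, -1.0, -0.009], [-1.0, -0.007, 0.0], [-0.0, 0.009, -1.0]] [0.62946655 0.10548327 0.09965391] [-0.05403811  0.02675645  0.04186281] 85.3433998732456 [ 0.12537573  0.30640007 -0.32058811 -0.00156091 -0.95288678 -0.11758585]
top 13015 [ 516.32039179 -100.42091121  185.77751071] [509.62005163 -99.02128461 186.49026708] [62.43875709 46.84428398  9.97708518]
wall 3945 [516.17535474 -98.13417799  23.        ]
```

send_rows(
  steps=[
    [[0.35, 0.75, 0.3, 0, 1], [0, 0, 0.2, 0, 1], [0, 0, 0, 0, 1]],
  ],
)

```text
clock: 1.62
position: [519.1, -97.8, 150.0]
ee_rot: [0.71, -0.704, -0.002, 0.002]
contact_force: [-0.4, 1.0, -0.4]
gripper_width: 85.5
```

send_rows(
  steps=[
    [[0.05, 0.2, 0.2, 0, 1], [0.05, 0, 0, 0, 1], [0, 0, 0, 0, 1]],
  ],
)

```text
clock: 1.87
position: [517.4, -99.1, 149.2]
ee_rot: [0.71, -0.704, -0.001, 0.001]
contact_force: [0.2, -0.1, 0.1]
gripper_width: 85.5
```

```bash
python3 w.py w3
```

```text
1.8667 [517.40014244 -99.10850786 149.1581014 ] [[0.008, -1.0, -0.003], [-1.0, -0.008, -0.0], [0.0, 0.003, -1.0]] [ 0.22358479 -0.06781558  0.06237561] [-0.00116773 -0.00522837  0.01389424] 85.50958380646354 [ 1.18810768e-01  2.98150217e-01 -3.47152461e-01 -2.60037358e-04
 -9.28497283e-01 -1.10259962e-01]
top 12542 [ 517.42720098 -100.73159217  185.70973416] [517.38972506 -99.00430057 184.79087746] [46.14087557 46.6794108   5.61512457]
wall 3727 [517.35811608 -98.0888676   23.        ]
```

View pics/w3.png

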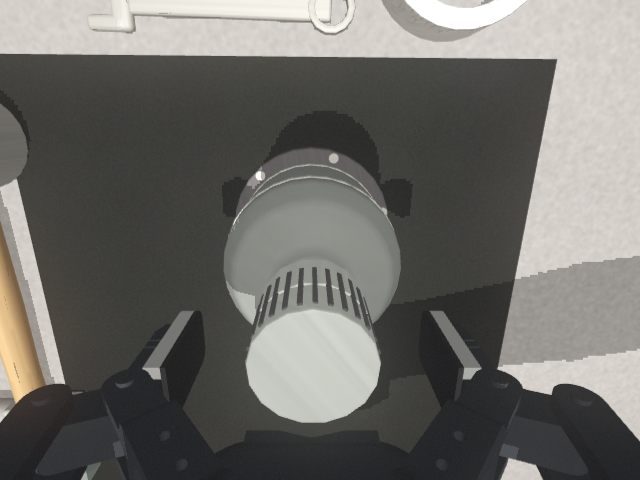

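The cap at (313,360) is centred between the pads. Closing the gripper.

send_rows(
  steps=[
    [[0, 0, 0, 0, 0], [0, 0, 0, 0, 0], [0, 0, 0, 0, 0], [0, 0, 0, 0, 0], [0, 0, 0, 0, 0], [0, 0, 0, 0, 0], [0, 0, 0, 0, 0], [0, 0, 0, 0, 0]],
  ],
)

```text
clock: 2.58
position: [517.8, -99.1, 150.2]
ee_rot: [0.71, -0.704, -0.0, 0.001]
contact_force: [-0.3, -0.1, -0.1]
gripper_width: 44.8
```

```bash
python3 w.py w4
```

```text
2.5833 [517.84361848 -99.07845248 150.17092206] [[0.008, -1.0, -0.001], [-1.0, -0.008, -0.0], [0.0, 0.001, -1.0]] [-0.25762621 -0.13370413 -0.13403608] [0.01995596 0.07339347 0.01847287] 44.82196769805832 [ 1.18859557e-01  2.96940045e-01 -3.46025781e-01 -6.18674613e-05
 -9.29226020e-01 -1.10332608e-01]
top 14350 [ 518.1220682  -101.69583339  185.83560544] [518.341399   -98.99887851 186.52608561] [72.26269941 46.65573183  9.99237791]
wall 5844 [518.15348048 -98.32713857  23.        ]
```

send_rows(
  steps=[
    [[0, 0, 0, -0.08, 0], [0, 0, 0, -0.08, 0], [0, 0, 0, -0.08, 0], [0, 0, 0, 0, 0]],
  ],
)

```text
clock: 2.97
position: [517.3, -98.6, 150.2]
ee_rot: [0.792, -0.61, -0.001, 0.001]
contact_force: [0.0, 1.0, 1.2]
gripper_width: 44.8
```

```bash
cat > s.py <<'E'
from h import *
s=arm.read_state();M=R.from_quat(s["ee_rot"]).as_matrix()
print(round(s["clock"],2),s["position"].round(1),"yaw",np.degrees(np.arctan2(M[0,0],-M[1,0])).round(1),"tilt",np.degrees(np.arccos(-M[2,2])).round(2),"F",s["contact_force"].round(2),"T",s["wrist_torque"].round(3),"w",s["gripper_width"].round(1),"j6",s["joints"][5].round(3), s["joint_efforts"][5].round(3))
E
python3 s.py
```

```text
Traceback (most recent call last):
  File "s.py", line 3, in <module>
    print(round(s["clock"],2),s["position"].round(1),"yaw",np.degrees(np.arctan2(M[0,0],-M[1,0])).round(1),"tilt",np.degrees(np.arccos(-M[2,2])).round(2),"F",s["contact_force"].round(2),"T",s["wrist_torque"].round(3),"w",s["gripper_width"].round(1),"j6",s["joints"][5].round(3), s["joint_efforts"][5].round(3))
                                                                                                                                                                                                                             ^^^^^^^^^^^^^^^^^^^^^^^^
AttributeError: 'float' object has no attribute 'round'
```

send_rows(
  steps=[
    [[0, 0, 0, -0.08, 0], [0, 0, 0, -0.08, 0], [0, 0, 0, -0.08, 0], [0, 0, 0, 0, 0]],
  ],
)

```text
clock: 3.3
position: [517.1, -98.1, 150.3]
ee_rot: [0.856, -0.516, -0.002, -0.001]
contact_force: [0.4, -0.0, 0.9]
gripper_width: 44.2
```

```bash
sed -i 's/s\["gripper_width"\].round(1)/round(s["gripper_width"],1)/' s.py; python3 s.py
```

```text
3.3 [517.1 -98.1 150.3] yaw 27.8 tilt 0.26 F [ 0.43 -0.04  0.95] T [-0.342  0.151 -0.809] w 44.2 j6 0.37 1.153
```

send_rows(
  steps=[
    [[0, 0, 0, -0.05, 0], [0, 0, 0, 0, 0]],
  ],
)

```text
clock: 3.47
position: [516.9, -98.0, 150.2]
ee_rot: [0.866, -0.501, -0.002, -0.002]
contact_force: [0.1, 0.5, 0.6]
gripper_width: 44.8
```

```bash
python3 s.py; python3 w.py w5|tail -2; python3 -c "
import cv2,numpy as np
a,b=cv2.imread('pics/w4.png'),cv2.imread('pics/w5.png');cv2.imwrite('pics/ab.png',np.hstack([a[240:,110:510],b[240:,110:510]]))"
```

```text
3.47 [516.9 -98.  150.2] yaw 29.9 tilt 0.36 F [0.06 0.47 0.59] T [ 0.057 -0.021 -0.928] w 44.8 j6 0.409 1.161
top 14428 [ 518.84895171 -100.40115057  185.85091394] [520.2499099  -99.34803466 186.51841103] [61.99596087 48.7806836   9.98846054]
wall 5701 [517.62337001 -98.35946513  23.        ]
```

View pics/ab.png

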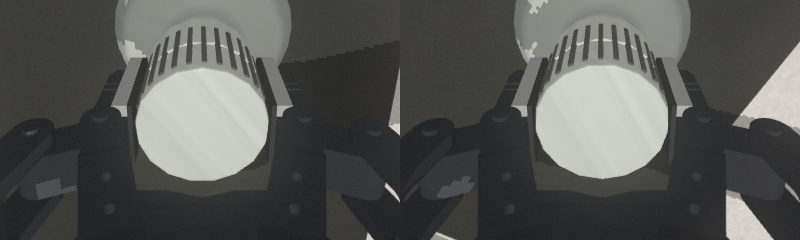

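A steady torque of -0.93 N m has built up, and between the two crops (w4 left, w5 right) the cap-top stripes turned relative to the pads. So the cap is at its stop this way, with a little slip. The other direction loosens it, so I'll turn about 94° back from the stop.

send_rows(
  steps=[
    [[0, 0, 0, 0.11, 0], [0, 0, 0, 0.11, 0], [0, 0, 0, 0.11, 0], [0, 0, 0, 0.11, 0], [0, 0, 0, 0.11, 0], [0, 0, 0, 0, 0]],
  ],
)

```text
clock: 4.02
position: [518.5, -98.6, 150.1]
ee_rot: [-0.687, 0.727, 0.0, 0.001]
contact_force: [-0.6, 1.0, 1.5]
gripper_width: 44.8
```

```bash
python3 s.py
```

```text
4.02 [518.5 -98.6 150.1] yaw -3.3 tilt 0.1 F [-0.6   0.97  1.49] T [ 0.163  0.209 -0.02 ] w 44.8 j6 -0.174 -0.565
```

send_rows(
  steps=[
    [[0, 0, 0, 0.11, 0], [0, 0, 0, 0.11, 0], [0, 0, 0, 0.11, 0], [0, 0, 0, 0.11, 0], [0, 0, 0, 0.11, 0], [0, 0, 0, 0, 0]],
  ],
)

```text
clock: 4.52
position: [519.2, -99.3, 150.1]
ee_rot: [-0.46, 0.888, -0.001, -0.0]
contact_force: [0.7, 0.6, -0.5]
gripper_width: 44.5
```

```bash
python3 s.py
```

```text
4.52 [519.2 -99.3 150.1] yaw -35.3 tilt 0.14 F [ 0.66  0.62 -0.45] T [0.114 0.017 0.02 ] w 44.5 j6 -0.737 -0.597
```

send_rows(
  steps=[
    [[0, 0, 0, 0.11, 0], [0, 0, 0, 0.11, 0], [0, 0, 0, 0.11, 0], [0, 0, 0, 0.11, 0], [0, 0, 0, 0.08, 0], [0, 0, 0, 0, 0]],
  ],
)

```text
clock: 5.02
position: [518.8, -99.7, 150.2]
ee_rot: [-0.219, 0.976, -0.002, -0.001]
contact_force: [0.5, 0.5, 0.0]
gripper_width: 44.6
```

```bash
python3 s.py
```

```text
5.02 [518.8 -99.7 150.2] yaw -64.7 tilt 0.31 F [0.48 0.45 0.04] T [0.035 0.013 0.019] w 44.6 j6 -1.253 -0.469
```

Turned freely to yaw -65° with no torque. I'll test the lift by a few mm.

send_rows(
  steps=[
    [[0, 0, -0.25, 0, 0], [0, 0, -0.25, 0, 0], [0, 0, -0.25, 0, 0], [0, 0, 0, 0, 0]],
  ],
)

```text
clock: 5.35
position: [518.7, -99.6, 157.8]
ee_rot: [-0.226, 0.974, -0.002, -0.002]
contact_force: [-0.2, 0.1, -1.1]
gripper_width: 44.7
```

```bash
python3 s.py;python3 w.py w6|tail -2
```

```text
5.35 [518.7 -99.6 157.8] yaw -63.9 tilt 0.35 F [-0.2   0.07 -1.11] T [0.045 0.016 0.003] w 44.7 j6 -1.239 -0.004
top 3069 [ 499.91075663 -108.60273292  187.9245527 ] [ 515.24044701 -101.89822255  187.04546091] [46.69525609 64.68530256  9.9970399 ]
wall 4265 [518.11549429 -99.29986086  23.        ]
```

About 1 N down, which is just the cap's weight, so it is free. I'll lift it clear in stages.

send_rows(
  steps=[
    [[0, 0, -0.5, 0, 0], [0, 0, -0.5, 0, 0], [0, 0, -0.5, 0, 0], [0, 0, -0.5, 0, 0], [0, 0, 0, 0, 0]],
  ],
)

```text
clock: 5.82
position: [518.6, -99.5, 179.7]
ee_rot: [-0.227, 0.974, -0.002, -0.002]
contact_force: [-0.2, 0.1, -0.8]
gripper_width: 44.8
```

```bash
python3 s.py
```

```text
5.82 [518.6 -99.5 179.7] yaw -63.8 tilt 0.36 F [-0.21  0.09 -0.78] T [-0.004  0.008 -0.016] w 44.8 j6 -1.237 -0.0
```

send_rows(
  steps=[
    [[0, 0, -1, 0, 0], [0, 0, -1, 0, 0], [0, 0, -1, 0, 0], [0, 0, -1, 0, 0], [0, 0, -0.6, 0, 0], [0, 0, 0, 0, 0], [0, 0, 0, 0, 0]],
  ],
)

```text
clock: 6.4
position: [518.8, -99.3, 231.4]
ee_rot: [-0.227, 0.974, -0.003, -0.001]
contact_force: [0.1, 0.8, -1.2]
gripper_width: 44.8
```

```bash
python3 s.py
python3 - <<'E'
from h import *
a=[]
for n,(u,v) in {"scene":(245,175),"side":(289,245)}.items():
    p,d=optics.get_image(n);C=cam(n);P=cloud(d,C)
    a.append(cv2.resize(p[v-110:v+90,u-100:u+100],(400,400)))
    m=np.hypot(P[...,0]-517.5,P[...,1]+98.5)<32
    L=p.min(-1)>60
    q=P[m&L&(P[...,2]>228)&(P[...,2]<262)];k=P[m&L&(P[...,2]>145)&(P[...,2]<163)]
    print(n,"cap wall",len(q),circ(q,23),"zmax",np.percentile(P[m&L&(P[...,2]>205)&(P[...,2]<290)][:,2],[1,99]),"neck",len(k),circ(k,18.5) if len(k)>9 else 0)
cv2.imwrite("pics/f.png",np.hstack(a))
E
```

```text
6.4 [518.8 -99.3 231.4] yaw -63.7 tilt 0.32 F [ 0.06  0.78 -1.17] T [0.018 0.031 0.009] w 44.8 j6 -1.237 0.0
scene cap wall 257 [ 520.03266929 -100.01908762   23.        ] zmax [221.68199518 268.63136661] neck 0 0
side cap wall 189 [ 518.93042128 -101.37720469   23.        ] zmax [224.18343464 282.70654646] neck 61 [511.98634822 -94.10609355  23.        ]
```

View pics/f.png

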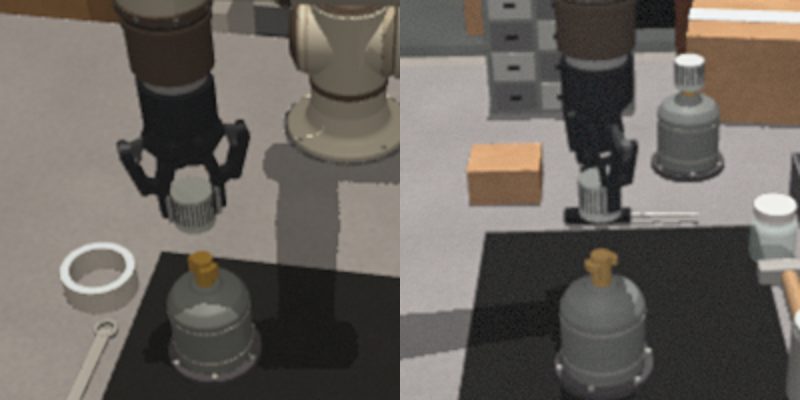

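Both views show the cap held upright above the bare brass neck. One short hold, then I'll check it is still.

send_rows(
  steps=[
    [[0, 0, 0, 0, 0], [0, 0, 0, 0, 0], [0, 0, 0, 0, 0]],
  ],
)

```text
clock: 6.75
position: [517.7, -99.4, 229.3]
ee_rot: [-0.227, 0.974, -0.002, -0.003]
contact_force: [0.5, -0.1, 0.0]
gripper_width: 45.0
```

```bash
python3 s.py; python3 -c "
from bench import arm,job
s=arm.read_state();print(abs(s['joint_vel']).max())
job.job_done()"
```

```text
6.75 [517.7 -99.4 229.3] yaw -63.8 tilt 0.44 F [ 0.45 -0.05  0.02] T [-0.034 -0.038  0.055] w 45.0 j6 -1.236 0.0
0.006535551068229513
the job is handed in; nothing more can be done
```

The cap of the mat canister is off, and the gripper is still holding it above the bare neck. I handed the job in at 6.75 s.

- **Finding the thread:** I turned it counter-clockwise (seen from above) first. It hit a hard stop at about 0.9 N m, and the cap slipped slightly in the pads. Turned back clockwise about 94° from there, it moved freely, so the thread is left-handed. It then lifted with only its own weight showing on the force reading.
- **Last checks:** The cap is about 79 mm above where it sat and within about 1 mm of the canister axis by the arm's reading. The tool is tilted about 0.4°, the gripper reads 45 mm on the cap, and the joints were practically still (at most 0.007 rad/s).
- **Pictures:** The scene and side views, taken just before the final hold, show the cap upright over the bare neck. In the side view the other canister still has its cap. I took no full view of the bench at the end, but the arm met no unexpected force on the way.
- **Disagreements:** The camera fits put the held cap 2–3 mm off the axis, against about 1.7 mm by the arm at that moment. The final force reading showed no cap weight (0.0 N), against 1.2 N just before, but the gripper opening shows it is still held. The side camera's depth fit of the neck (61 points) came out 5–7 mm off, and I did not use it.

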